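Rake the stirring rods into line at the microscopy stand

ROBOT

A 6-joint arm with a two-finger parallel gripper is mounted at the origin on the work surface. World frame = base frame: x ahead of the robot, y to its left, z up, the work surface at z = 0. Lengths are in m, angles in rad, forces in N, time in s.
With the tool pointing down it reaches from about 0.325 to 0.85 m from the base axis. Payload 15.5 kg.
Tool frame: the origin (TCP) lies midway between the tips of the shut fingers; the grasp point (between the pads) lies 19 mm behind it; z points along the fingers, y is the direction in which the jaws open and shut (so a half turn about z gives the same grasp; the last joint's range is limited). The gripper opens to 91 mm and grips with 3 to 60 N. Pads are 32 mm wide; open, the fingers measure 118 mm over their backs; the gripper's body (76 mm by 178 mm) begins 60 mm behind the grasp point.
Start: joints at [1.018, 0.494, 1.345, -0, 1.302, -0.096], TCP at [0.276, 0.561, 0.214] pointing down, gripper open.
Joint ranges: [-2.91, 2.91], [-0.82, 2.16], [0.22, 2.67], [-1.22, 4.37], [0.12, 2.79], [-3.08, 3.08]. Speed limits (rad/s): [1.89, 1.89, 2.57, 3.01, 3.01, 3.01].

INTERFACE

Orientations are given as a rotation vector (axis times angle).
In Python, from workcell import env, snapshot, calibration, spotter gives the robot as it stands.
- The arm moves only by the shell command python3 -m crank 'ROWS' [OPENING] [FORCE]. ROWS is JSON, a list of rows, each a list of 6 numbers: the shift along the world's x, y, z in mm, then the turn, a rotation vector about the world's x, y, z in degrees. In form: [[dx, dy, dz, ax, ay, az], ...]. A call has 1 to 20 rows; each row is the pose to reach, as a shift and turn from the pose measured when the call began; what a row does not reach only later rows make up. A row lasts 1/8 s, in which the tool goes at most 62.5 mm and 10.7 degrees, less where a joint would pass 70% of its speed; a pose out of reach is approached as far as the arm can. A call with a gripper value outside its range is refused whole. OPENING is the opening in per cent of the stroke, from 0 (shut) to 100 (fully open), set as the call begins (- or left out, the last holds). The fingers move at their own pace and stop on an object; FORCE is the grip in N (left out, the last holds). Time passes only in rows, so rows that repeat a pose let the fingers close. It gives the time, the measured TCP pose, the force and the opening at its end, in the units of the state.
- env.sense(): the state, without advancing time (a new reading comes with each control period).
- snapshot(name): name is "scene" or "top" or "wrist"; returns (picture, depth): 480x640x3 uint8, red, green, blue; 480x640 float32, m along the optical axis (not along the pixel's ray), 0 where there is no reading.
- calibration(name): a dict with "K" (3x3 intrinsics, pixels), "rvec" (rotation vector, rad) and "tvec" (3), from world to camera coordinates, as OpenCV has them. Camera axes: x right, y down, z forward; pixel columns grow to the right and rows downward; lengths in m; the calibration is good to about 2 mm. A picture is of the moment at which its call begins: read the wrist's pose just before it. calibration takes no time and is no camera call; for the wrist camera it gives the pose at the moment of the call.
- env.finish_job(): hands the job in, once; it reports no verdict.
Trained networks look in the newest picture that a camera, given by its name, has taken for a name from the list of things; names that differ only in an ending like _2 or _b are one class to them, and where a whole thing is asked for, a point or a joint stands for the part that bears it (a point fixed in the world has none). Each returns a list of dicts, best first, with "confidence" (0 to 1); they miss things now and then, are a little off and sometimes report something else, mostly with a low value. They report only what shows in the picture. A call takes as long as a camera call. They do not tell look-alikes from the thing itself.
- spotter.recognise(camera, name): "point" ([x, y, z] in m, in world coordinates, good to about 4 mm: the middle of the surface that is visible of it).
The state is a dict: "t": time; "q": joint angles; "dq": joint speeds; "joint_efforts": joint torques, N m; "tool_pos": TCP position; "orientation": TCP orientation; "ft_force": force on the tool from outside, world axes, zero at the start; "wrist_torque": the same for the moment, N m; "width": finger opening in m.
Only numpy, scipy, OpenCV 4.12 (cv2) and the standard library are available. Lean on these libraries where they do the work, as an engineer would, in place of code of your own. Each camera call takes 0.05 s, during which the arm holds its last target.

TASK

Take the toothed rake from its wooden holder, set its teeth lightly down on the bed of the white tray behind the scattered glass rods, and with it draw all five rods up to the metal stop at the tray's end so that they lie side by side in parallel rows. Square them up by pressing the bundle against the stop with the rake at about 8 newtons for half a second, never pressing rods or tray beyond about 20. Stand the rake back in its holder, leave the rods lying in line, keep the gripper off the rods and disturb nothing else.

Things in the scene. Friction and masses are not known exactly. Their poses are not given: they have to be found in the camera images.
- tray: White shallow fixed tray, 192 (x) by 334 (y) mm outside, walls 18 mm high. Origin on the table near its middle, z up; its firm flat bed lies 6 mm above it, x from -90 to 90 mm. An aluminium stop bar, top 32 mm above the table, is clamped across its -y end; its face lies anywhere from y = -156 to -144 mm (not given). End wall at y = +170 mm. Rods start between y = -125 and +130 mm.
- rod1: Glass stirring rod with round ends, 10 mm diameter, 120 mm long, about 24 g, lying on the tray bed; slick, it rolls. Origin at its centre, on its axis; its x runs along the rod. The rods are numbered in order from the stop (this one nearest the stop).
- rod2: Glass stirring rod with round ends, 10 mm diameter, 120 mm long, about 24 g, lying on the tray bed; slick, it rolls. Origin at its centre, on its axis; its x runs along the rod. The rods are numbered in order from the stop.
- rod3: Glass stirring rod with round ends, 10 mm diameter, 120 mm long, about 24 g, lying on the tray bed; slick, it rolls. Origin at its centre, on its axis; its x runs along the rod. The rods are numbered in order from the stop.
- rod4: Glass stirring rod with round ends, 10 mm diameter, 120 mm long, about 24 g, lying on the tray bed; slick, it rolls. Origin at its centre, on its axis; its x runs along the rod. The rods are numbered in order from the stop.
- rod5: Glass stirring rod with round ends, 10 mm diameter, 120 mm long, about 24 g, lying on the tray bed; slick, it rolls. Origin at its centre, on its axis; its x runs along the rod. The rods are numbered in order from the stop (this one farthest from the stop).
- rake_grip (a point): Centre of the rake's upright wooden grip, 62 mm above the tips of the teeth. Frame: z up the grip, x along the row of teeth, y the thin way, in which the rake pushes. The grip is 36 (x) by 20 (y) mm, from 30 to 90 mm above the tooth tips. Best pinched across the 20 mm way, so that it does not swing when pushing. Same if turned by half a turn.
- rake: The whole rake, about 160 g; origin between the tips of its teeth, axes as rake_grip. Under the grip a cross bar, 150 (x) by 16 (y) mm, 18 to 30 mm above the tips; under that six teeth 8 mm wide, 16 mm thick (y), 18 mm long (the four inner ones 1.5 mm shorter), flush with the bar. The bed is firm: force rises by about 10 N in half a millimetre, so touch down slowly.
- holder_slot (a point): Middle of the floor of the rake's holder: a fixed wooden open trough, 180 (x) by 40 (y) mm outside, walls 7 mm thick, 22 mm high above the table, floor 7 mm above the table. Inside 166 by 26 mm. This point is on the floor; z up, x along the trough. The rake stands on its teeth in it, grip up, teeth row along the trough.
- slide_box: Bystander: loose dark wooden box for slides, 170 by 60 by 32 mm; origin under its middle. It and the rake's holder change places.
- petri_stack: Bystander: two stacked round glass dishes, 90 mm across, 35 mm high, between holder and tray; origin under the middle.
- mushroom: Bystander: brass mushroom model, 72 mm across, 84 mm high; origin under the middle.
- reagent: Bystander: amber bottle, 54 mm across, 110 mm high; origin under the middle.
- beaker: Bystander: glass beaker, 68 mm across, 85 mm high; origin under the middle.
- dust_brush: Bystander: brush lying on the table beyond the tray.
Mind the look-alikes: they are no part of the job. Leave any pink, purple or yellow look-alike of the rod3 alone.

How it is judged:
On the way, in this order (a step that is already met when the one before it is completed fails the run):
1. the rake's teeth are set down on the tray bed behind all the rods (touching it with at least 0.5 N) (contact force between rake and tray above 0.5 N and y of rake_grip in the frame of tray above 0.1 m and z of rake_grip in the frame of tray below 0.076 m), for 0.05 s.
2. all five rods lie against the stop, side by side, pressed together by the rake with 4 to 13 N for 0.3 s (y of rod1 in the frame of tray between -0.157 and -0.09 m and z of each of rod1, rod2, rod3, rod4, rod5 in the frame of tray below 0.015 m and angle between the x axis of each of rod1, rod2, rod3, rod4, rod5 and the x axis of tray, either way round below 0.1 rad and y of rod2 in the frame of tray between -0.157 and -0.09 m and y of rod3 in the frame of tray between -0.157 and -0.09 m and y of rod4 in the frame of tray between -0.157 and -0.09 m and y of rod5 in the frame of tray between -0.157 and -0.09 m and contact force between tray and rod1 between 4 and 13 N and contact force between rake and rod5 above 2 N), for 0.3 s.
At the end, for the whole second after the job is handed in: The five rods lie at rest on the bed side by side at the stop, centres beyond y = -90 mm in the tray's frame, parallel to the stop within 0.07 rad; the rake stands released and upright (within 0.1 rad) on its holder's floor, its grip within 12 mm of the holder's middle (y of rod1 in the frame of tray between -0.157 and -0.09 m and z of each of rod1, rod2, rod3, rod4, rod5 in the frame of tray below 0.015 m and angle between the x axis of each of rod1, rod2, rod3, rod4, rod5 and the x axis of tray, either way round below 0.07 rad and y of rod2 in the frame of tray between -0.157 and -0.09 m and y of rod3 in the frame of tray between -0.157 and -0.09 m and y of rod4 in the frame of tray between -0.157 and -0.09 m and y of rod5 in the frame of tray between -0.157 and -0.09 m and horizontal distance between rake_grip and holder_slot below 0.012 m and z of rake_grip in the frame of holder_slot below 0.066 m and angle between rake_grip's own z axis and vertical below 0.1 rad and linear speed of each of rod1, rod2, rod3, rod4, rod5, rake below 0.01 m/s); the robot touches nothing.
It fails at once if a rod is pressed against the tray or its stop, or by the rake, with more than 22 N (contact force between any of tray, rake and rod1 above 22 N or contact force between any of tray, rake and rod2 above 22 N or contact force between any of tray, rake and rod3 above 22 N or contact force between any of tray, rake and rod4 above 22 N or contact force between any of tray, rake and rod5 above 22 N).
It fails at once if the rake presses the tray with more than 22 N (contact force between rake and tray above 22 N).
It fails at once if the gripper or arm touches a rod (contact force between any of the fingers, the arm and rod1 above 0.3 N or contact force between any of the fingers, the arm and rod2 above 0.3 N or contact force between any of the fingers, the arm and rod3 above 0.3 N or contact force between any of the fingers, the arm and rod4 above 0.3 N or contact force between any of the fingers, the arm and rod5 above 0.3 N).
It fails at once if a bystander is moved more than 15 mm (distance of any of slide_box, petri_stack, mushroom, reagent, beaker, dust_brush from where it was at the start of the episode above 0.015 m).
It also fails if it takes over 72 s, if anything falls off the work surface, if the arm or the gripper's body presses on something with over 40 N, if the wrist force passes 120 N, or if a joint passes its speed limit or range.

## Working session

There is one attempt and no reset: what is moved stays moved. The work goes in short steps, Python scripts to look and compute and a shell command to move; the robot and the scene stay as the last step left them, time stands still between calls to the robot, and variables do not carry over. Pictures are saved under pics/ and viewed, and the job is handed in when it is done.

```bash
mkdir -p pics; ls
python3 - <<'E'
from workcell import env, snapshot, calibration, spotter
import cv2,numpy as np
print(env.sense())
for n in ("scene","top","wrist"):
    p,d=snapshot(n); cv2.imwrite(f"pics/{n}0.png",p[:,:,::-1]); np.save(f"pics/{n}0.npy",d)
    c=calibration(n); print(n,c["K"],c["rvec"],c["tvec"])
E
```

```text
pics
{'t': 0.0, 'q': array([ 1.01852078e+00,  4.94170765e-01,  1.34615149e+00, -3.92776819e-05,
        1.30246006e+00, -9.55206089e-02]), 'dq': array([-0.00135665,  0.00059023, -0.00058887,  0.00041926,  0.00036581,
        0.0002274 ]), 'joint_efforts': array([ 2.68345342e-03, -8.78814626e+01, -3.81873965e+01,  7.08059245e-02,
        5.29276847e-02, -1.03329712e-04]), 'tool_pos': array([0.27546963, 0.56059574, 0.21333908]), 'orientation': array([-7.11154800e-01, -3.05969063e+00,  1.79027422e-03]), 'ft_force': array([ 0.53039343, -0.21519886,  0.36986346]), 'wrist_torque': array([ 0.01031696,  0.02276535, -0.03650685]), 'width': 0.09160831959656275}
scene [[484.96478187   0.         324.16050135]
 [  0.         484.96478187 240.26620345]
 [  0.           0.           1.        ]] [ 2.23382944  1.0050682  -0.38081582] [-0.39951473 -0.23315997  1.20684195]
top [[552.62550219   0.         321.24170154]
 [  0.         552.62550219 242.00276546]
 [  0.           0.           1.        ]] [ 2.02536244 -2.15276884  0.26666172] [0.09619354 0.56929575 1.03107087]
wrist [[354.17558435   0.         320.54700648]
 [  0.         354.17558435 237.91167937]
 [  0.           0.           1.        ]] [-2.46050374 -1.53467799 -0.21097755] [-0.62380615 -0.03156042  0.39207724]
```

View pics/scene0.png

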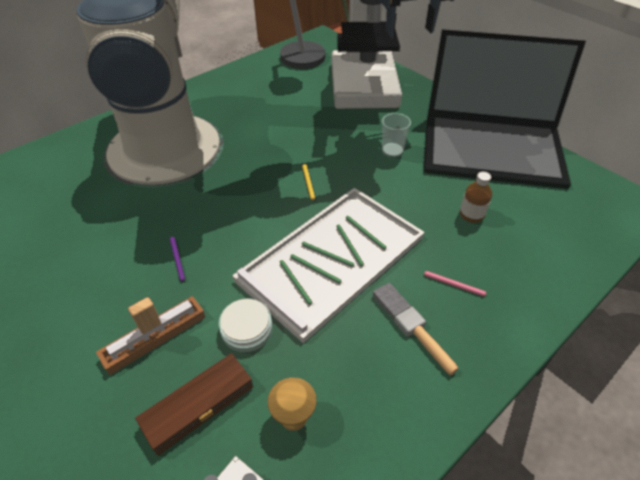

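View pics/top0.png

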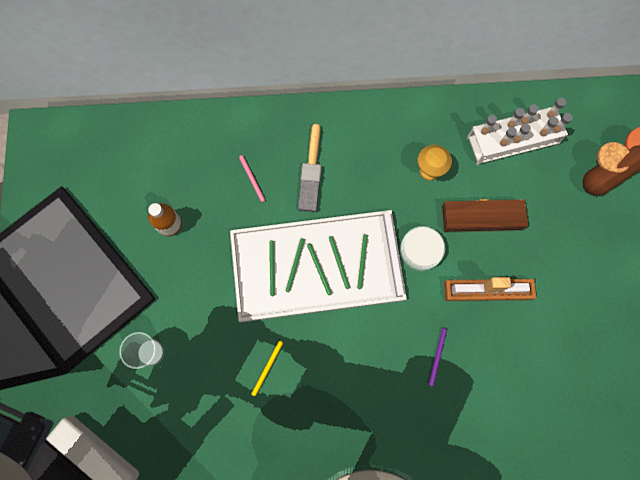

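View pics/wrist0.png

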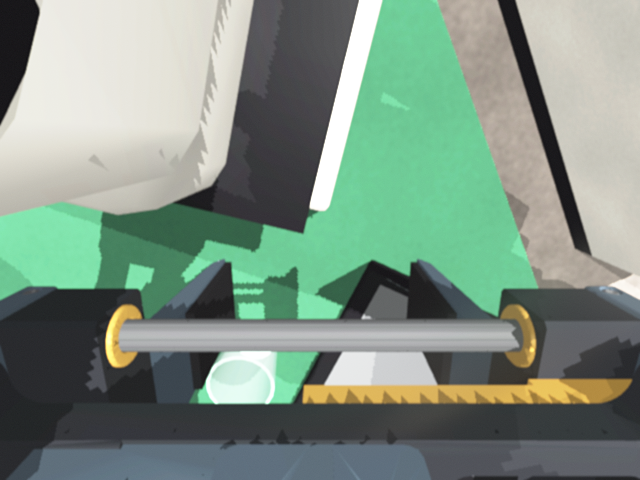

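```bash
cat > h.py <<'E'
import cv2,numpy as np
from workcell import env, snapshot, calibration, spotter
def T(n):
    c=calibration(n); R,_=cv2.Rodrigues(np.array(c["rvec"],float)); return np.array(c["K"]),R,np.array(c["tvec"]).ravel()
def cloud(n,d,cal=None):
    K,R,t=cal or T(n); v,u=np.mgrid[:480,:640]
    P=np.stack([(u-K[0,2])/K[0,0]*d,(v-K[1,2])/K[1,1]*d,d],-1)
    return (P-t)@R
def proj(n,X,cal=None):
    K,R,t=cal or T(n); p=(np.atleast_2d(X)@R.T+t); p=p/p[:,2:]; return p@K.T[:,:2]
def onplane(n,uv,z,cal=None):
    K,R,t=cal or T(n); uv=np.atleast_2d(np.array(uv,float)); r=np.c_[uv,np.ones(len(uv))]@np.linalg.inv(K).T@R
    c=-R.T@t; s=(z-c[2])/r[:,2]; return c+r*s[:,None]
E
python3 - <<'E'
from h import *
p=cv2.imread("pics/top0.png"); d=np.load("pics/top00.npy") if 0 else np.load("pics/top0.npy")
cv2.imwrite("pics/topcrop.png",cv2.resize(p[195:335,220:420],None,fx=4,fy=4,interpolation=cv2.INTER_CUBIC))
cv2.imwrite("pics/holdcrop.png",cv2.resize(p[190:310,400:550],None,fx=5,fy=5,interpolation=cv2.INTER_CUBIC))
s=cv2.imread("pics/scene0.png")
cv2.imwrite("pics/scenecrop.png",cv2.resize(s[180:380,90:430],None,fx=2.3,fy=2.3,interpolation=cv2.INTER_CUBIC))
C=cloud("top",d)
for uv in [(233,233),(240,317),(404,298),(391,213),(320,230),(245,270),(395,255),(400,270),(238,270),(235,270),(500,283),(492,288),(470,289),(447,290),(535,290),(424,248),(485,215),(435,160),(100,420)]:
    print(uv,np.round(C[uv[1],uv[0]],4))
for n in ["tray","rod1","rake_grip","rake","holder_slot","petri_stack","slide_box"]:
    print(n,[(np.round(r["point"],4),round(r["confidence"],2)) for r in spotter.recognise("top",n)])
E
```

```text
(233, 233) [0.6185 0.2449 0.0189]
(240, 317) [0.4414 0.2347 0.0172]
(404, 298) [ 0.4595 -0.1006  0.0192]
(391, 213) [ 0.643  -0.0914  0.0151]
(320, 230) [0.6171 0.0616 0.007 ]
(245, 270) [0.5405 0.2235 0.0052]
(395, 255) [ 0.547  -0.0886  0.0338]
(400, 270) [ 0.5181 -0.0982  0.0182]
(238, 270) [0.5413 0.2382 0.0054]
(235, 270) [0.5393 0.2427 0.017 ]
(500, 283) [ 0.4659 -0.2739  0.0981]
(492, 288) [ 0.459  -0.2612  0.0858]
(470, 289) [ 0.467  -0.2323  0.0369]
(447, 290) [ 0.4704 -0.1899  0.0199]
(535, 290) [ 0.4596 -0.3698  0.0186]
(424, 248) [ 0.5585 -0.1499  0.032 ]
(485, 215) [ 0.6219 -0.2854  0.0302]
(435, 160) [ 0.7318 -0.1828  0.079 ]
(100, 420) [ 0.2578  0.5179 -0.0011]
tray [(array([0.5362, 0.0723, 0.0114]), 0.67)]
rod1 [(array([ 0.3333, -0.1549,  0.0103]), 0.86), (array([0.5404, 0.1628, 0.0139]), 0.84), (array([ 0.5402, -0.0215,  0.0125]), 0.78), (array([0.5443, 0.1162, 0.0171]), 0.75), (array([0.7404, 0.1951, 0.0059]), 0.72), (array([0.5434, 0.0277, 0.0151]), 0.55), (array([0.3357, 0.1867, 0.0041]), 0.55), (array([0.532 , 0.0644, 0.0188]), 0.52), (array([ 0.5598, -0.1421,  0.0339]), 0.42)]
rake_grip [(array([ 0.4691, -0.2677,  0.0392]), 0.71)]
rake [(array([0.7302, 0.0694, 0.0113]), 0.67), (array([ 0.4659, -0.2692,  0.0339]), 0.66)]
holder_slot [(array([ 0.4576, -0.2699,  0.0211]), 0.57)]
petri_stack [(array([ 0.5605, -0.1489,  0.034 ]), 0.63), (array([0.5441, 0.1193, 0.0147]), 0.49)]
slide_box [(array([ 0.6189, -0.2871,  0.0297]), 0.96)]
```

View pics/topcrop.png

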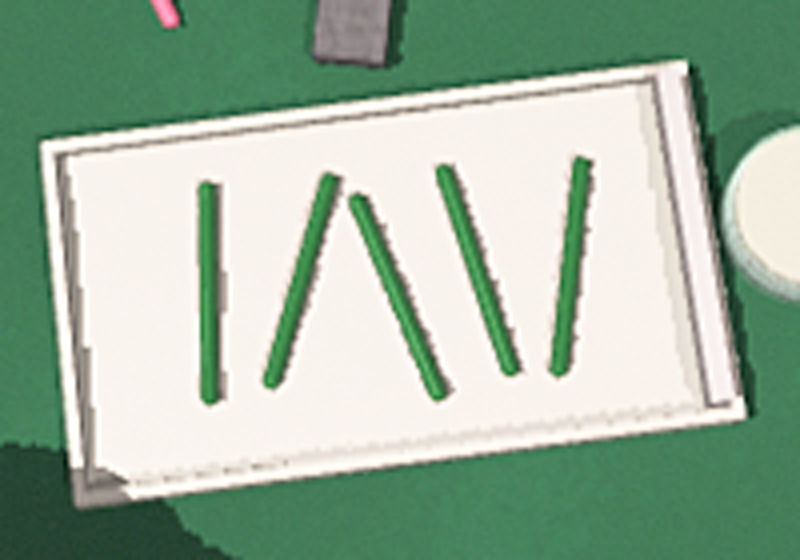

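View pics/holdcrop.png

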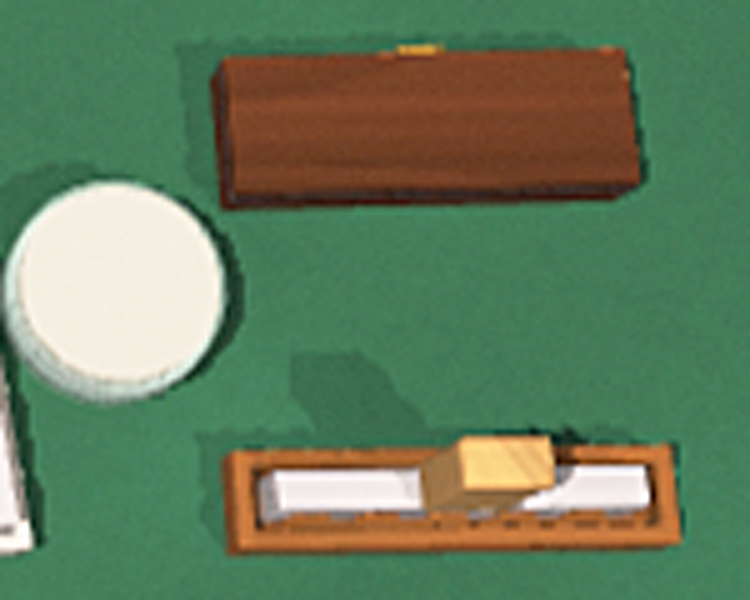

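View pics/scenecrop.png

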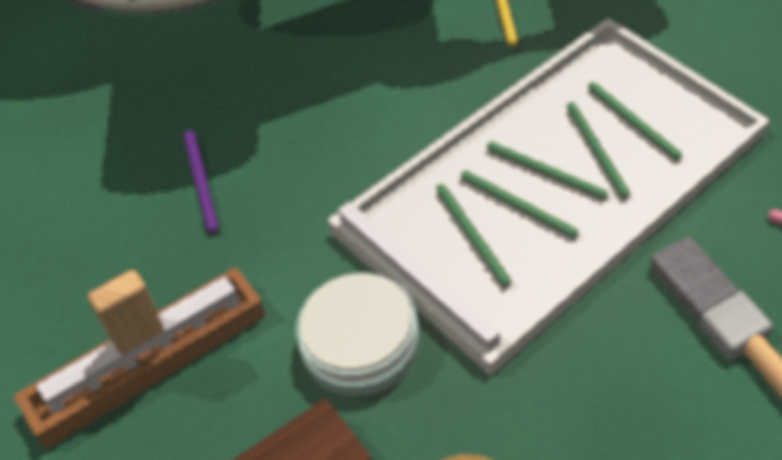

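Run:
```python
from h import *
from scipy.spatial import cKDTree
cal=T("top"); print("cam",-cal[1].T@cal[2])
co=np.array([(230,230.7),(238.7,321.2),(406.2,299.5),(392,210.5)])
P=onplane("top",co,0.018)[:,:2]; print(np.round(P,4))
for i in range(4):
    v=P[(i+1)%4]-P[i]; print("edge",round(np.linalg.norm(v),4),round(np.degrees(np.arctan2(v[1],v[0])),2))
p=cv2.imread("pics/top0.png"); hsv=cv2.cvtColor(p,cv2.COLOR_BGR2HSV); d=np.load("pics/top0.npy"); C=cloud("top",d)
# tray by depth: z in .012-.022 near outer
w=((hsv[...,1]<60)&(hsv[...,2]>80)).astype(np.uint8); 
n,l,st,_=cv2.connectedComponentsWithStats(w); k=l[225,320]; print(k,st[k])
m=cv2.morphologyEx((l==k).astype(np.uint8),cv2.MORPH_CLOSE,np.ones((9,9)))
cs=max(cv2.findContours(m,cv2.RETR_EXTERNAL,cv2.CHAIN_APPROX_NONE)[0],key=cv2.contourArea)
q=onplane("top",cs[:,0],0.018)[:,:2].astype(np.float32); r=cv2.minAreaRect(q*1000); print("tray",r); 
g=((hsv[...,0]>45)&(hsv[...,0]<75)&(hsv[...,1]>120)&(m>0)).astype(np.uint8)
n,l,st,_=cv2.connectedComponentsWithStats(g)
print(st)
for k in range(1,n):
    if st[k,4]>60:
        v,u=np.nonzero(l==k); q=onplane("top",np.c_[u,v],0.011)[:,:2]; r=cv2.minAreaRect((q*1000).astype(np.float32))
        vv=np.linalg.svd(q-q.mean(0))[2][0]; print("rod",np.round(q.mean(0),4),r[1],round(np.degrees(np.arctan2(vv[1],vv[0])),1))
# holder: brown
b=((hsv[...,0]<15)&(hsv[...,1]>110)).astype(np.uint8); b[:270]=0;b[:, :430]=0;b[310:]=0;b[:,550:]=0
v,u=np.nonzero(b); q=onplane("top",np.c_[u,v],0.022)[:,:2]; print("holder", cv2.minAreaRect((q*1000).astype(np.float32)))
z=C[...,2]
for lo,hi in ((.015,.025),(.03,.045),(.09,.105)):
    mm=(z>lo)&(z<hi)&(C[...,1]<-.17)&(C[...,1]>-.38)&(C[...,0]>.42)&(C[...,0]<.51); X=C[mm]
    print(lo,len(X),X.mean(0),cv2.minAreaRect((X[:,:2]*1000).astype(np.float32)))
```

```text
cam [0.30151564 0.07383166 1.14021717]
[[ 0.6242  0.2512]
 [ 0.433   0.2374]
 [ 0.4563 -0.105 ]
 [ 0.6476 -0.0936]]
edge 0.1917 -175.86
edge 0.3432 -86.11
edge 0.1916 3.41
edge 0.3456 93.88
31 [  230   210   177   113 14304]
tray ((540.8937377929688, 73.57211303710938), (196.3242645263672, 346.32086181640625), 4.034603595733643)
[[     0      0    640    480 306325]
 [   358    235      9     54    184]
 [   329    237     20     52    168]
 [   286    239     18     53    179]
 [   270    241      4     55    186]
 [   308    244     23     51    158]]
rod [ 0.5428 -0.0219] (7.079879283905029, 114.4738998413086) 169.5
rod [0.546  0.0273] (114.99105834960938, 7.22332763671875) -165.5
rod [0.5431 0.1196] (7.172443866729736, 115.36063385009766) 161.5
rod [0.5399 0.1676] (6.277278900146484, 114.99929809570312) 179.1
rod [0.5343 0.0696] (114.9221420288086, 6.951121807098389) -161.0
holder ((468.3775329589844, -276.4632873535156), (183.6925506591797, 46.09425354003906), 87.24070739746094)
0.015 688 [ 0.46380983 -0.27488465  0.02065547] ((466.0982971191406, -279.1836242675781), (181.55165100097656, 41.10879898071289), 87.36078643798828)
0.03 437 [ 0.46624462 -0.27245756  0.03639395] ((466.2231750488281, -277.3903503417969), (151.03533935546875, 18.778615951538086), 86.1397476196289)
0.09 201 [ 0.46646868 -0.27618223  0.09576177] ((466.36810302734375, -276.92388916015625), (36.998802185058594, 19.832168579101562), 85.79238891601562)
```

Run:
```python
from h import *
d=np.load("pics/scene0.npy"); C=cloud("scene",d); z=C[...,2]
for lo,hi in ((.015,.025),(.03,.045),(.09,.105)):
    mm=(z>lo)&(z<hi)&(C[...,1]<-.17)&(C[...,1]>-.38)&(C[...,0]>.42)&(C[...,0]<.51); X=C[mm]
    print(lo,len(X),X.mean(0),cv2.minAreaRect((X[:,:2]*1000).astype(np.float32)))
mm=(z>.012)&(z<.022)&(C[...,0]>.4)&(C[...,0]<.68)&(C[...,1]>-.12)&(C[...,1]<.27)
print(cv2.minAreaRect((C[mm][:,:2]*1000).astype(np.float32)))
dt=np.load("pics/top0.npy");Ct=cloud("top",dt); 
for Cx in (C,Ct):
    z=Cx[...,2]
    mm=(z>.028)&(z<.037)&(Cx[...,0]>.44)&(Cx[...,0]<.66)&(Cx[...,1]>-.11)&(Cx[...,1]<-.07)
    print("stop",mm.sum(),cv2.minAreaRect((Cx[mm][:,:2]*1000).astype(np.float32)))
from scipy.spatial.transform import Rotation as Ro
s=env.sense(); R=Ro.from_rotvec(s["orientation"]).as_matrix(); print(np.round(R,3))
```

```text
0.015 982 [ 0.47901994 -0.28621515  0.01967085] ((470.87493896484375, -280.28826904296875), (180.3214569091797, 43.96072006225586), 87.28095245361328)
0.03 754 [ 0.47382851 -0.28275     0.03490115] ((472.5776672363281, -279.0987548828125), (149.5986328125, 20.1446475982666), 86.8451156616211)
0.09 260 [ 0.47356372 -0.27961953  0.09428387] ((471.8142395019531, -279.2204895019531), (35.85287857055664, 21.65450668334961), 86.83179473876953)
((564.6162719726562, 63.16517639160156), (233.8635711669922, 369.6175537109375), 3.770266532897949)
stop 594 ((556.7276611328125, -95.95294952392578), (176.53765869140625, 30.26970863342285), 4.239088535308838)
stop 526 ((552.232177734375, -95.36091613769531), (175.5741424560547, 32.08992004394531), 3.691476821899414)
[[-0.897  0.441 -0.   ]
 [ 0.441  0.897 -0.   ]
 [-0.    -0.    -1.   ]]
```

```bash
python3 -m crank '[[20,-60,0,0,0,-6],[33,-120,0,0,0,-12],[46,-180,0,0,0,-18],[59,-240,0,0,0,-24],[72,-300,0,0,0,-30],[85,-360,0,0,0,-36],[98,-420,0,0,0,-42],[111,-480,0,0,0,-48],[124,-540,0,0,0,-54],[137,-600,0,0,0,-60],[150,-660,0,0,0,-66],[163,-720,0,0,0,-67],[176,-780,-10,0,0,-67.3],[189,-825,-20,0,0,-67.3],[193.5,-838.6,-33,0,0,-67.3],[193.5,-838.6,-33,0,0,-67.3],[193.5,-838.6,-33,0,0,-67.3]]' 100 30
python3 - <<'E'
from h import *
cal=T("wrist")
p,d=snapshot("wrist"); cv2.imwrite("pics/w1.png",p[:,:,::-1])
C=cloud("wrist",d,cal); z=C[...,2]
for lo,hi in ((.015,.025),(.03,.042),(.09,.105)):
    mm=(z>lo)&(z<hi)&(C[...,1]<-.17)&(C[...,1]>-.38)&(C[...,0]>.42)&(C[...,0]<.51); X=C[mm]
    if len(X)>20: print(lo,len(X),X.mean(0),cv2.minAreaRect((X[:,:2]*1000).astype(np.float32)))
p,d=snapshot("top"); cv2.imwrite("pics/t1.png",p[:,:,::-1])
E
```

```text
t: 2.62
tool_pos: [0.4689, -0.2763, 0.1812]
orientation: [-2.286, -2.154, -0.0]
ft_force: [-0.3, 0.7, 0.2]
width: 0.0911
0.015 3143 [ 0.46752233 -0.27409265  0.02264091] ((467.6284484863281, -281.06097412109375), (179.38519287109375, 40.08729553222656), 87.2679672241211)
0.03 1760 [ 0.46946713 -0.2663746   0.03762164] ((468.9405517578125, -279.888916015625), (149.61233520507812, 16.167400360107422), 87.491455078125)
0.09 1208 [ 0.46898791 -0.2780279   0.0971173 ] ((468.7634582519531, -279.05499267578125), (35.44261169433594, 19.85991668701172), 87.09590148925781)
```

View pics/w1.png

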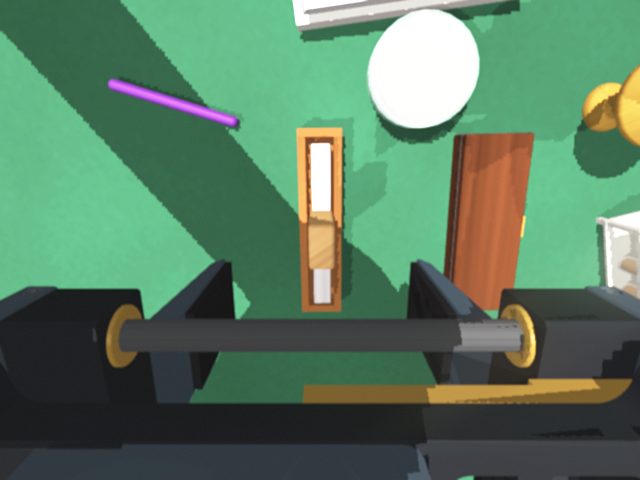

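```bash
python3 -m crank '[[0,-2.7,-30,0,0,0.6],[0,-2.7,-60,0,0,0.6],[0,-2.7,-90,0,0,0.6],[0,-2.7,-115,0,0,0.6],[0,-2.7,-127,0,0,0.6],[0,-2.7,-131,0,0,0.6],[0,-2.7,-131,0,0,0.6],[0,-2.7,-131,0,0,0.6]]' 100 30
python3 -m crank '[[0,0,0,0,0,0],[0,0,0,0,0,0],[0,0,0,0,0,0],[0,0,0,0,0,0],[0,0,0,0,0,0],[0,0,0,0,0,0],[0,0,0,0,0,0],[0,0,0,0,0,0]]' 10 45
```

```text
t: 3.72
tool_pos: [0.4696, -0.2794, 0.0513]
orientation: [2.274, 2.166, 0.001]
ft_force: [-0.2, 0.5, 0.1]
width: 0.0908
t: 4.72
tool_pos: [0.4696, -0.2795, 0.0513]
orientation: [2.274, 2.165, 0.001]
ft_force: [0.8, -0.5, 0.7]
width: 0.0198
```

```bash
python3 -m crank '[[0,0,5,0,0,0],[0,0,20,0,0,0],[0,0,45,0,0,0],[0,0,75,0,0,0],[0,0,105,0,0,0],[0,0,130,0,0,0],[8,10,145,0,0,0],[23,40,150,0,0,0],[38,85,150,0,0,0],[53,130,150,0,0,0],[66,165,150,0,0,0],[70,185,150,0,0,0],[72,190,150,0,0,0],[72,190,150,0,0,0]]'
cat > look.py <<'E'
from h import *
import sys
tag=sys.argv[1]
cal=T("wrist"); s=env.sense()
p,d=snapshot("wrist"); cv2.imwrite(f"pics/w{tag}.png",p[:,:,::-1])
C=cloud("wrist",d,cal); z=C[...,2]; np.save(f"pics/w{tag}C.npy",C)
hsv=cv2.cvtColor(p,cv2.COLOR_RGB2HSV)
mm=(z>.012)&(z<.024)&(hsv[...,1]<60)&(C[...,0]>.4)&(C[...,0]<.68)&(C[...,1]>-.13)&(C[...,1]<.27); print("rim",mm.sum(),cv2.minAreaRect((C[mm][:,:2]*1000).astype(np.float32)) if mm.any() else 0)
mm=(z>.028)&(z<.037)&(hsv[...,1]<60)&(C[...,0]>.43)&(C[...,0]<.66)&(C[...,1]>-.125)&(C[...,1]<-.06); print("stop",mm.sum(),cv2.minAreaRect((C[mm][:,:2]*1000).astype(np.float32)) if mm.any() else 0)
bed=(z>.003)&(z<.009)&(hsv[...,1]<60); print("bed z",np.median(z[bed]) if bed.any() else 0)
g=((hsv[...,0]>45)&(hsv[...,0]<75)&(hsv[...,1]>100)&(z>.008)&(z<.022)).astype(np.uint8)
n,l,st,_=cv2.connectedComponentsWithStats(g)
for k in range(1,n):
    if st[k,4]>100:
        q=C[l==k]; r=cv2.minAreaRect((q[:,:2]*1000).astype(np.float32)); vv=np.linalg.svd((q-q.mean(0))[:,:2],full_matrices=False)[2][0]
        print("rod",np.round(r[0],1),np.round(r[1],1),round(np.degrees(np.arctan2(vv[1],vv[0]))%180,1),round(q[:,2].max(),4))
E
python3 look.py 2
```

```text
t: 6.48
tool_pos: [0.5415, -0.09, 0.2016]
orientation: [2.274, 2.165, 0.0]
ft_force: [0.2, -0.1, -1.1]
width: 0.0198
rim 5917 ((556.677978515625, -9.622390747070312), (225.2944793701172, 238.4399871826172), 87.16022491455078)
stop 2582 ((554.3206787109375, -104.80052947998047), (176.03091430664062, 45.88862991333008), 4.044163227081299)
bed z 0.006730338840354482
rod [585.5  98.4] [ 6.2 28.5] 169.0 0.0188
rod [533.6  65.6] [115.6   7.6] 19.1 0.0188
rod [545.3  23.8] [115.5   7.8] 14.4 0.0189
rod [507.5 -18.3] [ 7.5 41.5] 169.1 0.019
rod [580.4 -31.9] [ 7.4 41.2] 169.3 0.0193
```

View pics/w2.png

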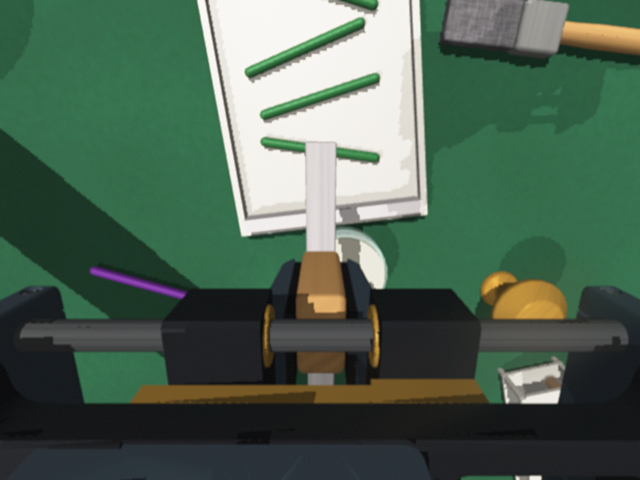

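Run:
```python
from h import *
C=np.load("pics/w2C.npy"); im=cv2.imread("pics/w2.png")
z=C[...,2]
a=np.radians(4.0)
X=C[...,0]*np.cos(a)+C[...,1]*np.sin(a); Y=-C[...,0]*np.sin(a)+C[...,1]*np.cos(a)
c0=np.array([.5405,.0735]); x0=c0[0]*np.cos(a)+c0[1]*np.sin(a); y0=-c0[0]*np.sin(a)+c0[1]*np.cos(a)
tx=X-x0; ty=Y-y0
# profile along y at columns
for xx in (-.07,-.05,.05,.07):
    m=(abs(tx-xx)<.002)&(ty>-.185)&(ty<-.13)&(z>.026)&(z<.04)
    if m.any(): print("stop top y range at",xx,np.round([ty[m].min(),ty[m].max(),np.median(z[m])],4))
for yy in (-.1,-.05,0,.03):
    m=(abs(ty-yy)<.002)&(abs(tx)<.12)&(z>.015)&(z<.022)
    h,e=np.histogram(tx[m],bins=np.arange(-.11,.111,.004)); print(yy,[(round(e[i],3),h[i]) for i in range(len(h)) if h[i]])
```

```text
stop top y range at -0.07 [-0.168  -0.1562  0.0329]
stop top y range at -0.05 [-0.1678 -0.1562  0.0326]
stop top y range at 0.05 [-0.1682 -0.156   0.0325]
stop top y range at 0.07 [-0.1675 -0.1559  0.0326]
-0.1 [(np.float64(-0.098), np.int64(3)), (np.float64(-0.094), np.int64(19)), (np.float64(-0.09), np.int64(8)), (np.float64(0.01), np.int64(4)), (np.float64(0.014), np.int64(11)), (np.float64(0.018), np.int64(7)), (np.float64(0.022), np.int64(1)), (np.float64(0.09), np.int64(18)), (np.float64(0.094), np.int64(13))]
-0.05 [(np.float64(-0.098), np.int64(4)), (np.float64(-0.094), np.int64(21)), (np.float64(-0.09), np.int64(11)), (np.float64(-0.038), np.int64(2)), (np.float64(-0.034), np.int64(1)), (np.float64(-0.03), np.int64(4)), (np.float64(-0.026), np.int64(8)), (np.float64(-0.022), np.int64(14)), (np.float64(-0.018), np.int64(15)), (np.float64(-0.014), np.int64(18)), (np.float64(-0.01), np.int64(19)), (np.float64(-0.006), np.int64(18)), (np.float64(-0.002), np.int64(19)), (np.float64(0.002), np.int64(18)), (np.float64(0.006), np.int64(17)), (np.float64(0.01), np.int64(16)), (np.flo
[... 200 characters left out ...]
.float64(0.094), np.int64(16))]
0 [(np.float64(-0.098), np.int64(6)), (np.float64(-0.094), np.int64(20)), (np.float64(-0.09), np.int64(9)), (np.float64(-0.006), np.int64(2)), (np.float64(-0.002), np.int64(7)), (np.float64(0.002), np.int64(9)), (np.float64(0.006), np.int64(18)), (np.float64(0.01), np.int64(23)), (np.float64(0.014), np.int64(19)), (np.float64(0.018), np.int64(25)), (np.float64(0.022), np.int64(21)), (np.float64(0.026), np.int64(18)), (np.float64(0.03), np.int64(9)), (np.float64(0.034), np.int64(3)), (np.float64(0.09), np.int64(20)), (np.float64(0.094), np.int64(20))]
0.03 [(np.float64(-0.098), np.int64(4)), (np.float64(-0.094), np.int64(25)), (np.float64(-0.09), np.int64(10))]
```

```bash
python3 -m crank '[[-1,10,0,0,0,4],[-2,40,0,0,0,12],[-3,75,0,0,0,21],[-4,110,0,0,0,30],[-5,145,0,0,0,39],[-6,180,0,0,0,48],[-7,215,0,0,0,57],[-8,250,0,0,0,66],[-9,280,-5,0,0,75],[-10.3,293,-15,0,0,84],[-10.3,296.2,-35,0,0,91],[-10.3,296.2,-60,0,0,95],[-10.3,296.2,-85,0,0,96.8],[-10.3,296.2,-108,0,0,96.8],[-10.3,296.2,-122,0,0,96.8],[-10.3,296.2,-130,0,0,96.8],[-10.3,296.2,-131,0,0,96.8],[-10.3,296.2,-131,0,0,96.8],[-10.3,296.2,-131,0,0,96.8]]'
python3 look.py 3
python3 - <<'E'
from h import *
for n in("scene","top"):
    p,d=snapshot(n); cv2.imwrite(f"pics/{n}3.png",p[:,:,::-1])
s=cv2.imread("pics/scene3.png"); t=cv2.imread("pics/top3.png")
cv2.imwrite("pics/c3.png",np.vstack([cv2.resize(s[170:350,200:460],(780,540)) [:300*1+240],]))
E
```

```text
t: 8.9
tool_pos: [0.5315, 0.206, 0.071]
orientation: [-0.109, 3.138, 0.003]
ft_force: [-0.4, 0.9, -2.0]
width: 0.0198
rim 7649 ((548.770263671875, 127.72069549560547), (213.4479217529297, 231.70616149902344), 4.064409255981445)
stop 0 0
bed z 0.006827429500232226
rod [532.2  67.4] [115.8   9.6] 19.1 0.0188
rod [539.9  24.5] [107.    9.7] 14.5 0.0187
rod [519.9 165.3] [ 8.9 75.2] 178.7 0.0187
rod [535.5 119.9] [ 8.7 98.6] 161.1 0.0189
rod [503.7 416.8] [23.3  2.1] 37.8 0.016
```

View pics/c3.png

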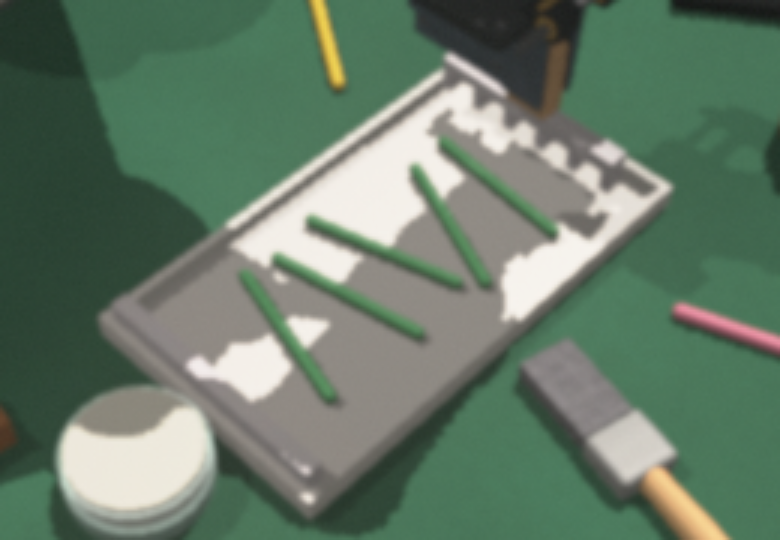

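View pics/w3.png

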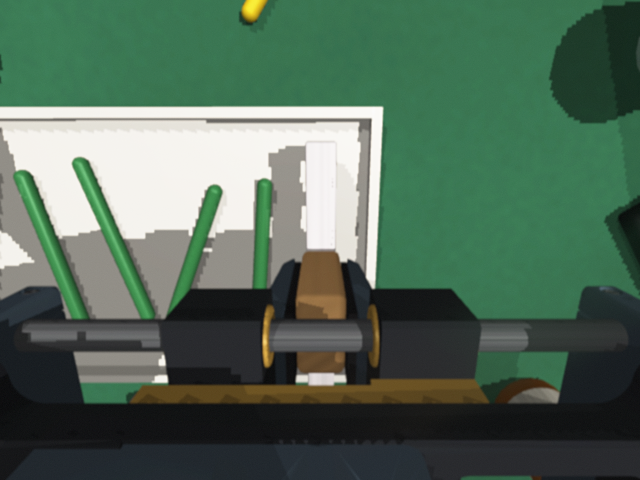

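```bash
python3 -m crank '[[0,0,-4,0,0,0],[0,0,-8,0,0,0],[0,0,-12,0,0,0],[0,0,-15,0,0,0],[0,0,-17,0,0,0],[0,0,-18,0,0,0],[0,0,-18.5,0,0,0],[0,0,-18.5,0,0,0],[0,0,-18.5,0,0,0]]'
python3 -m crank '[[0,0,-0.3,0,0,0],[0,0,-0.6,0,0,0],[0,0,-0.8,0,0,0],[0,0,-0.8,0,0,0]]'
```

```text
t: 10.18
tool_pos: [0.5313, 0.206, 0.0524]
orientation: [-0.109, 3.138, 0.003]
ft_force: [-0.0, -0.4, -1.9]
width: 0.0198
t: 10.68
tool_pos: [0.5313, 0.206, 0.0515]
orientation: [-0.109, 3.138, 0.003]
ft_force: [0.4, 1.0, -0.4]
width: 0.0198
```

```bash
python3 -m crank '[[0,0,-0.15,0,0,0],[0,0,-0.15,0,0,0]]'
python3 -m crank '[[0,0,-0.2,0,0,0],[0,0,-0.2,0,0,0]]'
```

```text
t: 10.92
tool_pos: [0.5313, 0.206, 0.0514]
orientation: [-0.109, 3.138, 0.003]
ft_force: [-0.6, 0.3, -1.9]
width: 0.0202
t: 11.18
tool_pos: [0.5313, 0.206, 0.0512]
orientation: [-0.109, 3.138, 0.003]
ft_force: [-0.1, 0.6, -0.7]
width: 0.0196
```

```bash
for i in 1; do python3 -m crank '[[0,0,-0.2,0,0,0],[0,0,-0.2,0,0,0]]'; python3 -m crank '[[0,0,-0.2,0,0,0],[0,0,-0.2,0,0,0]]'; done
```

```text
t: 11.42
tool_pos: [0.5313, 0.206, 0.0509]
orientation: [-0.109, 3.138, 0.003]
ft_force: [-0.7, -0.2, -1.5]
width: 0.0196
t: 11.68
tool_pos: [0.5312, 0.206, 0.0507]
orientation: [-0.109, 3.138, 0.003]
ft_force: [0.3, 0.1, -1.7]
width: 0.0197
```

```bash
python3 -m crank '[[0,0,-0.25,0,0,0],[0,0,-0.25,0,0,0]]'; python3 -m crank '[[0,0,-0.25,0,0,0],[0,0,-0.25,0,0,0]]'
```

```text
t: 11.92
tool_pos: [0.5312, 0.206, 0.0505]
orientation: [-0.109, 3.138, 0.003]
ft_force: [0.1, 0.2, -1.4]
width: 0.0194
t: 12.18
tool_pos: [0.5313, 0.206, 0.0503]
orientation: [-0.109, 3.138, 0.003]
ft_force: [-1.0, -1.3, 0.1]
width: 0.0199
```

```bash
python3 -m crank '[[0,0,-0.15,0,0,0],[0,0,-0.15,0,0,0]]'; python3 -m crank '[[0,0,-0.15,0,0,0],[0,0,-0.15,0,0,0]]'
```

```text
t: 12.42
tool_pos: [0.5313, 0.206, 0.0502]
orientation: [-0.109, 3.138, 0.003]
ft_force: [-0.4, -0.3, 2.0]
width: 0.0201
t: 12.68
tool_pos: [0.5313, 0.206, 0.0502]
orientation: [-0.109, 3.138, 0.003]
ft_force: [-0.0, 0.7, 3.4]
width: 0.0199
```

```bash
python3 -m crank '[[0,0,1,0,0,0],[0.2,-2,1,0,0,0],[0.4,-6,1,0,0,0],[0.8,-11,1,0,0,0],[1.1,-16,1,0,0,0],[1.5,-21,1,0,0,0],[1.8,-26,1,0,0,0],[2.2,-31,1,0,0,0],[2.5,-36,1,0,0,0],[2.9,-41,1,0,0,0],[3.2,-46,1,0,0,0],[3.6,-51,1,0,0,0],[3.9,-56,1,0,0,0],[4.3,-61,1,0,0,0],[4.6,-66,1,0,0,0],[5,-71,1,0,0,0],[5.2,-75,1,0,0,0],[5.4,-78,1,0,0,0],[5.6,-80,1,0,0,0],[5.6,-80,1,0,0,0]]'
cat > see.py <<'E'
from h import *
import sys
t=sys.argv[1]
p,d=snapshot("scene"); s=p[:,:,::-1]; cv2.imwrite(f"pics/s{t}.png",cv2.resize(s[170:350,200:460],(780,540),interpolation=cv2.INTER_CUBIC))
np.save("pics/sd.npy",d)
p,d=snapshot("top"); s=p[:,:,::-1]; cv2.imwrite(f"pics/t{t}.png",cv2.resize(s[195:335,220:420],(800,560),interpolation=cv2.INTER_CUBIC))
E
python3 see.py 4
```

```text
t: 15.18
tool_pos: [0.537, 0.1259, 0.0512]
orientation: [-0.109, 3.138, 0.003]
ft_force: [-0.0, -0.5, -1.0]
width: 0.0202
```

View pics/s4.png

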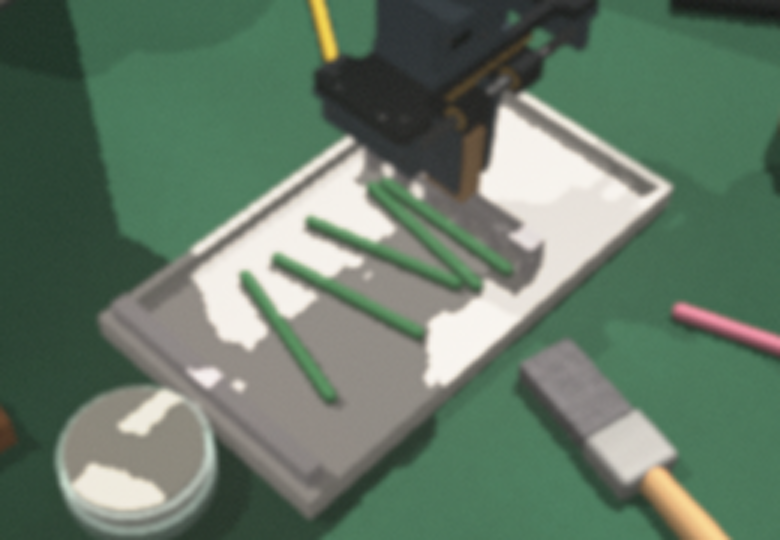

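View pics/t4.png

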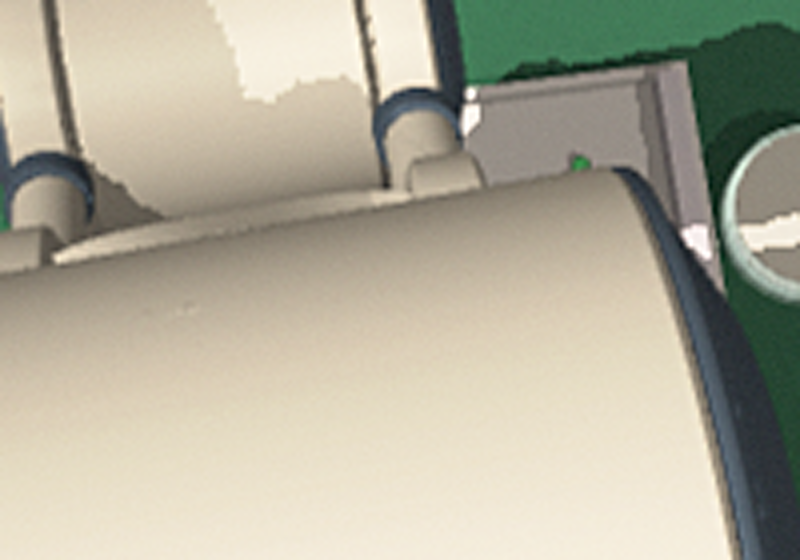

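```bash
python3 -m crank '[[0.1,-1,0,0,0,0],[0.2,-3,0,0,0,0],[0.5,-7,0,0,0,0],[0.8,-11.5,0,0,0,0],[1.1,-16,0,0,0,0],[1.4,-20.5,0,0,0,0],[1.7,-25,0,0,0,0],[2.1,-29.5,0,0,0,0],[2.4,-34,0,0,0,0],[2.7,-38.5,0,0,0,0],[3,-43,0,0,0,0],[3.3,-47.5,0,0,0,0],[3.6,-52,0,0,0,0],[4,-56.5,0,0,0,0],[4.3,-61,0,0,0,0],[4.6,-65.5,0,0,0,0],[4.8,-69,0,0,0,0],[5,-72,0,0,0,0],[5.1,-73,0,0,0,0],[5.1,-73,0,0,0,0]]'
python3 see.py 5; python3 look.py 5
```

```text
t: 17.77
tool_pos: [0.542, 0.053, 0.0512]
orientation: [-0.109, 3.138, 0.003]
ft_force: [0.2, 0.5, -1.8]
width: 0.0197
rim 15530 ((543.0596313476562, 57.83589172363281), (192.94992065429688, 371.95330810546875), 4.086134433746338)
stop 8718 ((554.0194702148438, -103.29447174072266), (175.2589111328125, 44.49956130981445), 3.823387861251831)
bed z 0.006775968817267094
rod [525.  -16.6] [76.3 43.8] 178.6 0.0188
rod [520.8  27.7] [73.9 28. ] 0.0 0.019
```

View pics/s5.png

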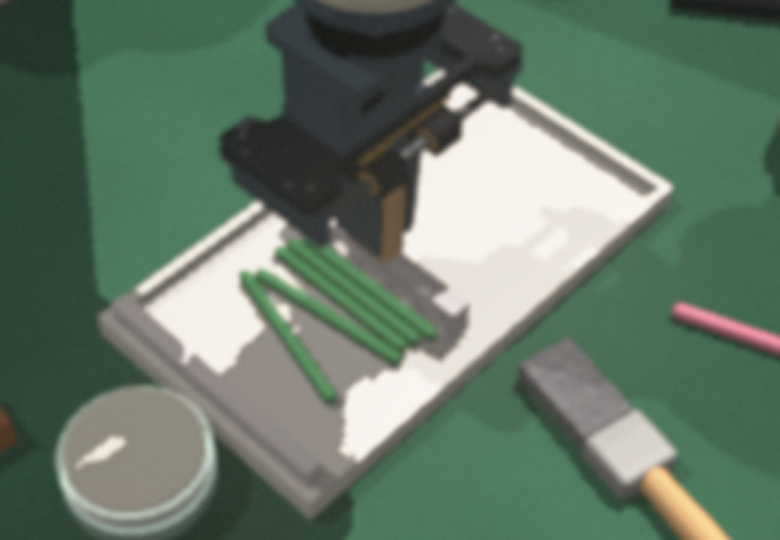

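View pics/w5.png

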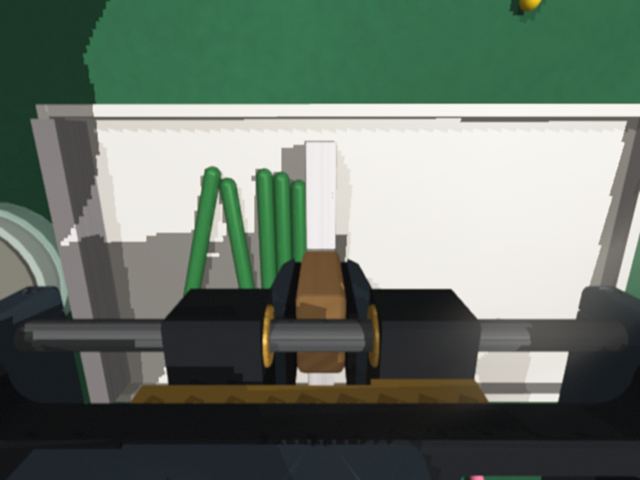

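Run:
```python
from h import *
C=np.load("pics/w5C.npy"); z=C[...,2]; a=np.radians(4.0)
dx=C[...,0]-.5405; dy=C[...,1]-.0735
tx=dx*np.cos(a)+dy*np.sin(a); ty=-dx*np.sin(a)+dy*np.cos(a)
for xx in (-.07,-.05,-.03,.07):
    m=(abs(tx-xx)<.002)&(ty>-.185)&(ty<-.13)&(z>.028)&(z<.04)
    if m.any(): print(xx,np.round([ty[m].min(),ty[m].max()],4))
    m=(abs(tx-xx)<.002)&(ty>.14)&(ty<.2)&(z>.014)&(z<.022)
    if m.any(): print("end",xx,np.round([ty[m].min(),ty[m].max()],4))
    m=(abs(tx-xx)<.002)&(abs(ty+.0206)<.02)&(z>.03)&(z<.04)
    if m.any(): print("rake bar",xx,np.round([ty[m].min(),ty[m].max()],4))
```

```text
-0.07 [-0.1689 -0.1553]
rake bar -0.07 [-0.0289 -0.013 ]
-0.05 [-0.1691 -0.1552]
end -0.05 [0.1613 0.1643]
rake bar -0.05 [-0.0286 -0.0133]
-0.03 [-0.1688 -0.1557]
end -0.03 [0.162  0.1684]
rake bar -0.03 [-0.0288 -0.013 ]
0.07 [-0.1685 -0.1557]
rake bar 0.07 [-0.0286 -0.0131]
```

```bash
python3 -m crank '[[0.1,-1,0,0,0,0],[0.2,-3.5,0,0,0,0],[0.5,-7.5,0,0,0,0],[0.8,-11.5,0,0,0,0],[1.1,-15.5,0,0,0,0],[1.4,-19.5,0,0,0,0],[1.7,-23.5,0,0,0,0],[1.9,-27.5,0,0,0,0],[2.2,-31.5,0,0,0,0],[2.5,-35.5,0,0,0,0],[2.8,-39.5,0,0,0,0],[3,-43.5,0,0,0,0],[3.3,-47.5,0,0,0,0],[3.6,-51.5,0,0,0,0],[3.9,-55,0,0,0,0],[4.1,-58,0,0,0,0],[4.3,-61,0,0,0,0],[4.4,-63,0,0,0,0],[4.5,-64,0,0,0,0],[4.5,-64,0,0,0,0]]'
python3 see.py 6; python3 look.py 6
```

```text
t: 20.42
tool_pos: [0.5465, -0.0109, 0.0511]
orientation: [-0.109, 3.138, 0.003]
ft_force: [-0.1, 0.8, -1.4]
width: 0.0199
rim 9664 ((544.6589965820312, 17.292404174804688), (192.45933532714844, 291.4140930175781), 3.5854151248931885)
stop 7115 ((522.7195434570312, -103.48117065429688), (115.65328979492188, 43.23973083496094), 0.21876931190490723)
bed z 0.006747238498140197
rod [523.2 -47.1] [53.  88.8] 177.2 0.019
```

View pics/s6.png

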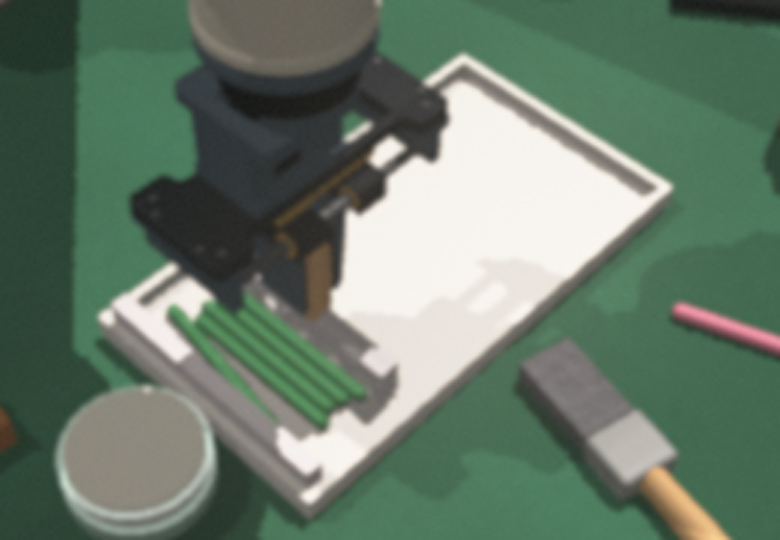

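View pics/w6.png

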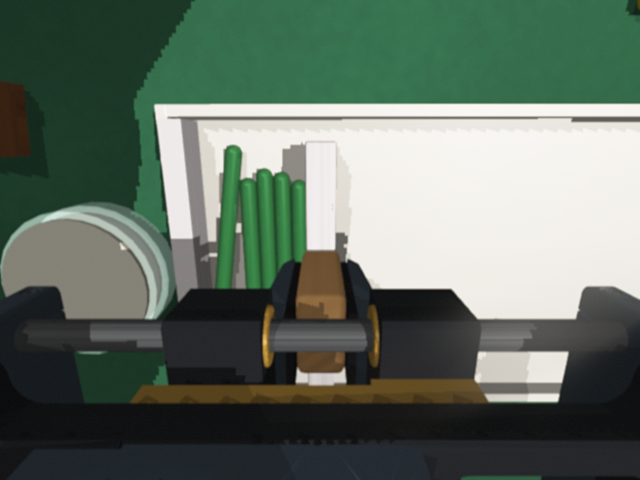

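```bash
python3 -m crank '[[0.1,-1,0,0,0,0],[0.2,-2.5,0,0,0,0],[0.3,-4,0,0,0,0],[0.4,-5.5,0,0,0,0],[0.5,-7,0,0,0,0],[0.6,-8.2,0,0,0,0],[0.6,-9,0,0,0,0],[0.7,-9.5,0,0,0,0],[0.7,-10,0,0,0,0],[0.7,-10,0,0,0,0]]'
python3 look.py 7;python3 see.py 7
```

```text
t: 21.82
tool_pos: [0.5472, -0.0208, 0.0511]
orientation: [-0.109, 3.138, 0.003]
ft_force: [-0.6, 0.0, -1.0]
width: 0.0197
rim 9214 ((542.3219604492188, 10.109603881835938), (193.78602600097656, 278.50714111328125), 2.1842026710510254)
stop 6872 ((522.2197265625, -103.38919067382812), (114.76569366455078, 43.212860107421875), 0.01447424478828907)
bed z 0.00673970041638377
rod [520.6 -56.6] [88.1 49.1] 2.3 0.0187
```

View pics/w7.png

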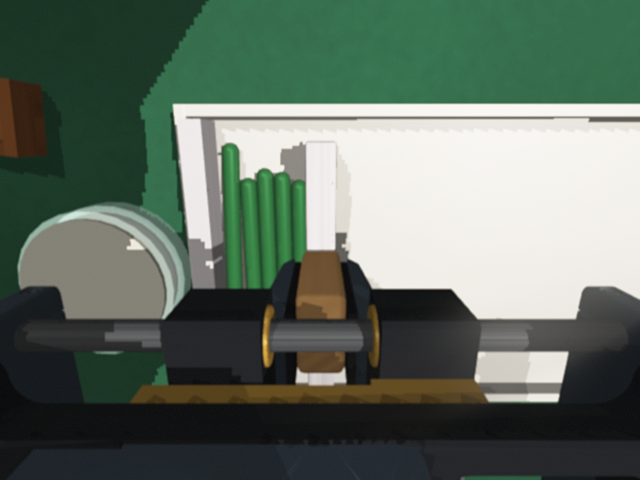

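View pics/s7.png

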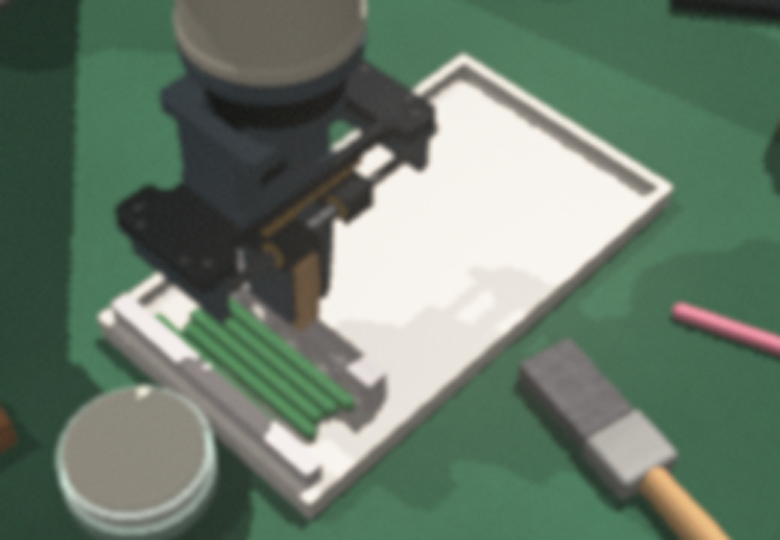

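```bash
python3 -m crank '[[0,-0.4,0,0,0,0],[0.1,-0.8,0,0,0,0],[0.1,-0.8,0,0,0,0]]'; python3 -m crank '[[0,-0.4,0,0,0,0],[0.1,-0.7,0,0,0,0],[0.1,-0.7,0,0,0,0]]';python3 -m crank '[[0,-0.3,0,0,0,0],[0,-0.5,0,0,0,0],[0,-0.5,0,0,0,0]]'
```

```text
t: 22.35
tool_pos: [0.5473, -0.0216, 0.0511]
orientation: [-0.109, 3.138, 0.003]
ft_force: [0.8, 0.2, -2.1]
width: 0.0195
t: 22.72
tool_pos: [0.5474, -0.0224, 0.0511]
orientation: [-0.109, 3.138, 0.002]
ft_force: [-0.5, 1.0, -1.8]
width: 0.02
t: 23.1
tool_pos: [0.5474, -0.0229, 0.0511]
orientation: [-0.109, 3.138, 0.002]
ft_force: [0.0, 0.7, -1.6]
width: 0.0196
```

```bash
python3 -m crank '[[0,-0.3,0,0,0,0],[0,-0.5,0,0,0,0],[0,-0.5,0,0,0,0]]'; python3 -m crank '[[0,-0.3,0,0,0,0],[0,-0.4,0,0,0,0],[0,-0.4,0,0,0,0]]';python3 -m crank '[[0,-0.2,0,0,0,0],[0,-0.4,0,0,0,0],[0,-0.4,0,0,0,0]]'
```

```text
t: 23.48
tool_pos: [0.5474, -0.0234, 0.0512]
orientation: [-0.109, 3.138, 0.002]
ft_force: [-0.9, 1.1, -2.1]
width: 0.0197
t: 23.85
tool_pos: [0.5474, -0.0238, 0.0512]
orientation: [-0.109, 3.138, 0.002]
ft_force: [0.1, 0.2, -1.6]
width: 0.0198
t: 24.22
tool_pos: [0.5474, -0.0243, 0.0511]
orientation: [-0.109, 3.138, 0.002]
ft_force: [-0.1, 0.9, -1.8]
width: 0.02
```

```bash
python3 -m crank '[[0,-0.2,0,0,0,0],[0,-0.4,0,0,0,0],[0,-0.4,0,0,0,0]]'; python3 -m crank '[[0,-0.2,0,0,0,0],[0,-0.3,0,0,0,0],[0,-0.3,0,0,0,0]]';python3 -m crank '[[0,-0.2,0,0,0,0],[0,-0.3,0,0,0,0],[0,-0.3,0,0,0,0]]'
```

```text
t: 24.6
tool_pos: [0.5474, -0.0245, 0.0511]
orientation: [-0.109, 3.138, 0.003]
ft_force: [0.1, 2.6, -1.7]
width: 0.0196
t: 24.98
tool_pos: [0.5474, -0.0246, 0.0511]
orientation: [-0.109, 3.138, 0.003]
ft_force: [0.3, 5.7, -0.7]
width: 0.0198
t: 25.35
tool_pos: [0.5474, -0.0247, 0.0511]
orientation: [-0.109, 3.138, 0.004]
ft_force: [0.6, 6.4, -0.5]
width: 0.0199
```

```bash
python3 -m crank '[[0,-0.4,0,0,0,0],[0,-0.4,0,0,0,0],[0,-0.4,0,0,0,0]]'; python3 -m crank '[[0,-0.4,0,0,0,0],[0,-0.4,0,0,0,0],[0,-0.4,0,0,0,0],[0,-0.4,0,0,0,0]]'
```

```text
t: 25.72
tool_pos: [0.5474, -0.0247, 0.0512]
orientation: [-0.109, 3.138, 0.005]
ft_force: [-0.2, 6.4, -0.7]
width: 0.0197
t: 26.22
tool_pos: [0.5474, -0.0248, 0.0511]
orientation: [-0.108, 3.138, 0.005]
ft_force: [0.8, 7.2, -0.9]
width: 0.0198
```

```bash
python3 -m crank '[[0,-0.5,0,0,0,0],[0,-0.5,0,0,0,0],[0,-0.5,0,0,0,0],[0,-0.5,0,0,0,0],[0,-0.5,0,0,0,0]]'; python3 see.py 8; python3 look.py 8; python3 -c "
from workcell import env
print(env.sense()['ft_force'])"
```

```text
t: 26.85
tool_pos: [0.5474, -0.0248, 0.0512]
orientation: [-0.108, 3.138, 0.006]
ft_force: [0.2, 7.5, -1.3]
width: 0.0197
rim 9219 ((542.4871215820312, 8.18902587890625), (194.4932861328125, 274.865478515625), 1.9687223434448242)
stop 6688 ((521.81201171875, -103.66040802001953), (113.48416137695312, 43.23499298095703), 0.35697251558303833)
bed z 0.006750123785425335
rod [520.4 -60.2] [88.7 47.4] 3.1 0.0191
[-0.25830148  7.64558267 -1.77065498]
```

View pics/s8.png

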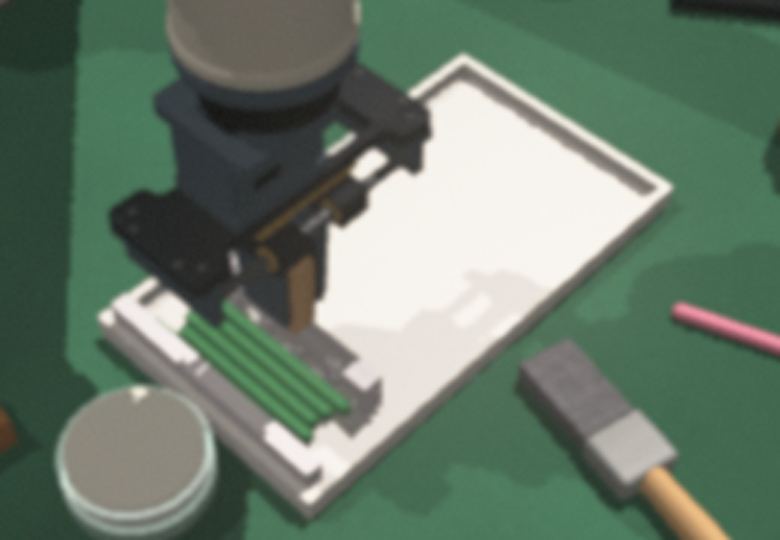

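View pics/w8.png

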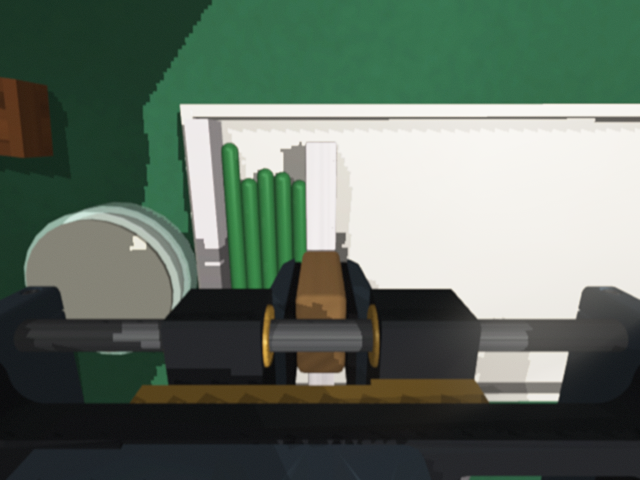

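```bash
cat > rods.py <<'E'
from h import *
import sys
f=sys.argv[1]
C=np.load(f"pics/{f}C.npy"); im=cv2.imread(f"pics/{f}.png"); hsv=cv2.cvtColor(im,cv2.COLOR_BGR2HSV)
z=C[...,2]; a=np.radians(4.0)
dx=C[...,0]-.5405; dy=C[...,1]-.0735
tx=dx*np.cos(a)+dy*np.sin(a); ty=-dx*np.sin(a)+dy*np.cos(a)
g=(hsv[...,0]>45)&(hsv[...,0]<75)&(hsv[...,1]>100)&(z>.006)&(z<.024)&(abs(tx)<.1)&(ty<-.05)&(ty>-.17)
for xx in np.arange(-.08,.081,.01):
    m=g&(abs(tx-xx)<.003)&(z>.0155)
    y=np.sort(ty[m])
    if len(y)<3: continue
    gs=np.split(y,np.nonzero(np.diff(y)>.0022)[0]+1)
    print(round(xx,3),[(round(s.mean()*1000,1),len(s)) for s in gs if len(s)>1])
for xx in (-.07,-.05,-.03,.07):
    m=(abs(tx-xx)<.002)&(ty>-.185)&(ty<-.13)&(z>.029)&(z<.04)
    if m.any(): print("stop",xx,np.round([ty[m].min(),ty[m].max()],4))
E
python3 rods.py w8
```

```text
-0.07 [(np.float64(-151.4), 104)]
-0.06 [(np.float64(-151.3), 113), (np.float64(-131.6), 36), (np.float64(-119.7), 2)]
-0.05 [(np.float64(-141.4), 324), (np.float64(-121.8), 106), (np.float64(-111.7), 80)]
-0.04 [(np.float64(-136.1), 424), (np.float64(-111.9), 99)]
-0.03 [(np.float64(-151.2), 105), (np.float64(-141.3), 97), (np.float64(-121.8), 307)]
-0.02 [(np.float64(-151.1), 99), (np.float64(-141.4), 103), (np.float64(-131.6), 97), (np.float64(-121.5), 94), (np.float64(-111.9), 99)]
-0.01 [(np.float64(-136.3), 380), (np.float64(-112.0), 87)]
-0.0 [(np.float64(-146.3), 186), (np.float64(-131.5), 83), (np.float64(-124.4), 17)]
0.01 [(np.float64(-146.6), 180), (np.float64(-131.8), 68)]
stop -0.07 [-0.1687 -0.1563]
stop -0.05 [-0.1687 -0.1561]
stop -0.03 [-0.1687 -0.1561]
```

```bash
python3 -m crank '[[0,0,0,0,0,0],[0,0.2,0,0,0,0],[0,0.4,0,0,0,0],[0,0.7,0,0,0,0],[-0.1,1.2,0,0,0,0],[-0.2,2.5,0,0,0,0],[-0.3,4.5,0,0,0,0],[-0.5,7,0,0,0,0],[-0.7,10,0,0,0,0],[-0.8,12,1,0,0,0],[-0.8,12,5,0,0,0],[-0.8,12,15,0,0,0],[-0.8,12,30,0,0,0],[-0.8,12,50,0,0,0],[-0.8,12,75,0,0,0],[-0.8,12,100,0,0,0],[-0.8,12,120,0,0,0],[-0.8,12,130,0,0,0],[-0.8,12,130,0,0,0],[-0.8,12,130,0,0,0]]'
python3 look.py 9; python3 rods.py w9;python3 see.py 9
```

```text
t: 29.5
tool_pos: [0.5461, -0.0128, 0.1806]
orientation: [-0.108, 3.139, 0.007]
ft_force: [0.1, 1.0, -2.2]
width: 0.0202
rim 6776 ((542.728515625, 57.78932189941406), (191.6977996826172, 371.6663513183594), 4.017070293426514)
stop 3480 ((541.8801879882812, -105.83226776123047), (150.89700317382812, 45.72568130493164), 4.056795120239258)
bed z 0.006701160188666039
rod [544.5 -58.2] [135.5  48.3] 5.4 0.0196
-0.07 [(np.float64(-151.4), 43)]
-0.06 [(np.float64(-151.3), 40), (np.float64(-131.7), 8)]
-0.05 [(np.float64(-151.4), 39), (np.float64(-141.4), 37), (np.float64(-131.8), 34), (np.float64(-121.5), 40), (np.float64(-111.5), 32)]
-0.04 [(np.float64(-151.2), 37), (np.float64(-136.5), 73), (np.float64(-116.3), 76)]
-0.03 [(np.float64(-151.3), 46), (np.float64(-136.2), 84), (np.float64(-121.5), 44), (np.float64(-111.4), 41)]
-0.02 [(np.float64(-136.5), 166), (np.float64(-111.2), 37)]
-0.01 [(np.float64(-151.3), 39), (np.float64(-141.5), 34), (np.float64(-131.6), 38), (np.float64(-121.4), 37), (np.float64(-111.8), 38)]
-0.0 [(np.float64(-151.4), 37), (np.float64(-141.5), 40), (np.float64(-126.5), 72), (np.float64(-111.4), 39)]
0.01 [(np.float64(-151.1), 34), (np.float64(-141.2), 39), (np.float64(-131.5), 40), (np.float64(-121.4), 39), (np.float64(-111.4), 35)]
0.02 [(np.float64(-151.3), 40), (np.float64(-141.2), 32), (np.float64(-131.2), 41), (np.float64(-116.1), 78)]
0.03 [(np.float64(-151.5), 30), (np.float64(-136.8), 67), (np.float64(-121.5), 35), (np.float64(-111.4), 34)]
0.04 [(np.float64(-151.7), 29), (np.float64(-136.4), 71), (np.float64(-122.2), 26), (np.float64(-110.9), 20)]
0.05 [(np.float64(-141.5), 33), (np.float64(-131.6), 30)]
0.06 [(np.float64(-141.0), 26)]
stop -0.07 [-0.1681 -0.1563]
stop -0.05 [-0.1686 -0.1564]
stop -0.03 [-0.1684 -0.1563]
```

View pics/s9.png

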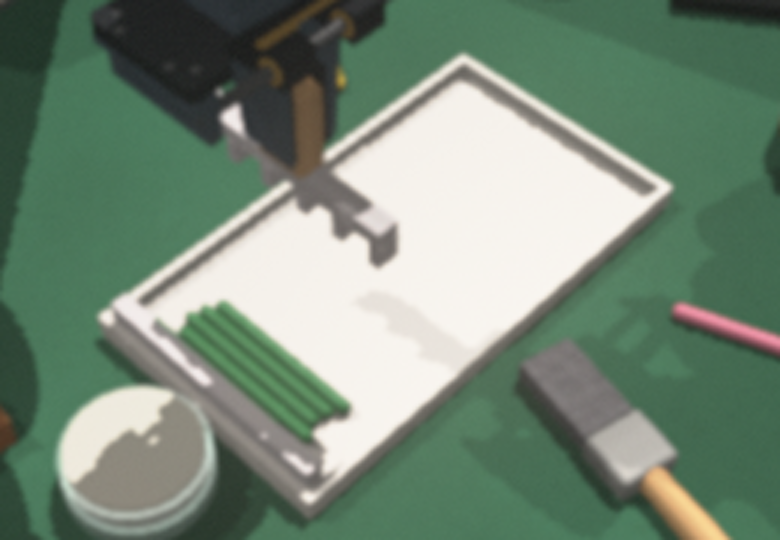

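View pics/w9.png

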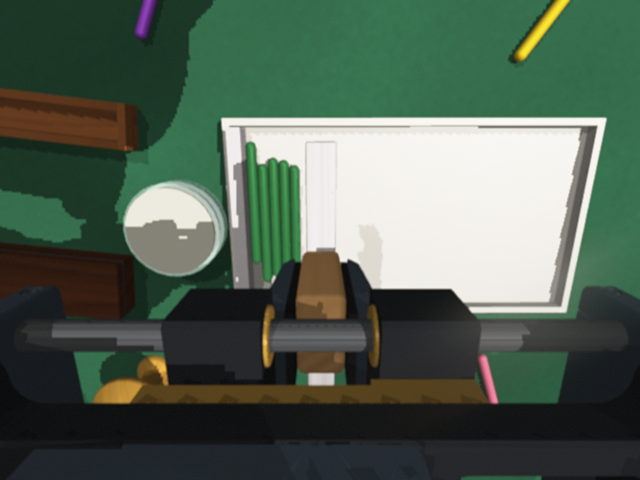

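```bash
python3 -m crank '[[-2,-5,0,0,0,-4],[-6,-20,0,0,0,-12],[-13,-45,0,0,0,-21],[-20,-70,0,0,0,-30],[-27,-95,0,0,0,-39],[-34,-120,0,0,0,-48],[-41,-145,0,0,0,-57],[-48,-170,0,0,0,-66],[-55,-195,0,0,0,-75],[-62,-220,0,0,0,-84],[-70,-245,0,0,0,-91],[-76,-260,-10,0,0,-95],[-78,-267,-25,0,0,-96.7],[-78.1,-268.2,-45,0,0,-96.7],[-78.1,-268.2,-60,0,0,-96.7],[-78.1,-268.2,-70,0,0,-96.7],[-78.1,-268.2,-72,0,0,-96.7],[-78.1,-268.2,-72,0,0,-96.7],[-78.1,-268.2,-72,0,0,-96.7]]'
python3 - <<'E'
from h import *
cal=T("wrist")
p,d=snapshot("wrist"); cv2.imwrite("pics/w10.png",p[:,:,::-1])
C=cloud("wrist",d,cal); z=C[...,2]
hsv=cv2.cvtColor(p,cv2.COLOR_RGB2HSV)
for lo,hi in ((.016,.026),(.08,.1)):
    mm=(z>lo)&(z<hi)&(C[...,1]<-.17)&(C[...,1]>-.385)&(C[...,0]>.43)&(C[...,0]<.505); X=C[mm]
    if len(X)>20: print(lo,len(X),X.mean(0),cv2.minAreaRect((X[:,:2]*1000).astype(np.float32)))
p,d=snapshot("scene"); cv2.imwrite("pics/s10.png",cv2.resize(p[200:400,50:310,::-1],(780,600)))
# holder edges vs rake bar edges at bands of y
for yy in (-.205,-.22,-.235):
    m=(abs(C[...,1]-yy)<.003)&(abs(C[...,0]-.468)<.03)
    b=m&(z>.1)&(z<.135); r=m&(z>.015)&(z<.028)
    print(yy,"bar x",C[b][:,0].min() if b.any() else 0,C[b][:,0].max() if b.any() else 0,np.median(z[b]) if b.any() else 0,"holder",C[r][:,0].min() if r.any() else 0,C[r][:,0].max() if r.any() else 0)
b=(z>.11)&(z<.13)&(abs(C[...,0]-.468)<.03)&(C[...,1]<-.19)
print("bar y max",C[b][:,1].max())
r=(z>.016)&(z<.026)&(abs(C[...,0]-.468)<.03)&(C[...,1]<-.17)
print("holder y max",C[r][:,1].max())
E
```

```text
t: 32.02
tool_pos: [0.4684, -0.2811, 0.109]
orientation: [2.271, 2.164, 0.004]
ft_force: [0.3, -0.6, -2.3]
width: 0.0201
0.016 3257 [ 0.46978928 -0.23426612  0.02267455] ((469.39593505859375, -244.67630004882812), (106.9693832397461, 40.13758850097656), 87.39701080322266)
0.08 3669 [ 0.46979692 -0.24397609  0.09533966] ((467.70849609375, -278.7657775878906), (144.8211669921875, 19.371671676635742), 86.21223449707031)
-0.205 bar x 0 0 0 holder 0.4510320188152105 0.4907121473011863
-0.22 bar x 0 0 0 holder 0.4508567466867138 0.49032295200719667
-0.235 bar x 0 0 0 holder 0.4497855830463763 0.48996353935934667
bar y max -0.2625099524647359
holder y max -0.19039609737102123
```

View pics/w10.png

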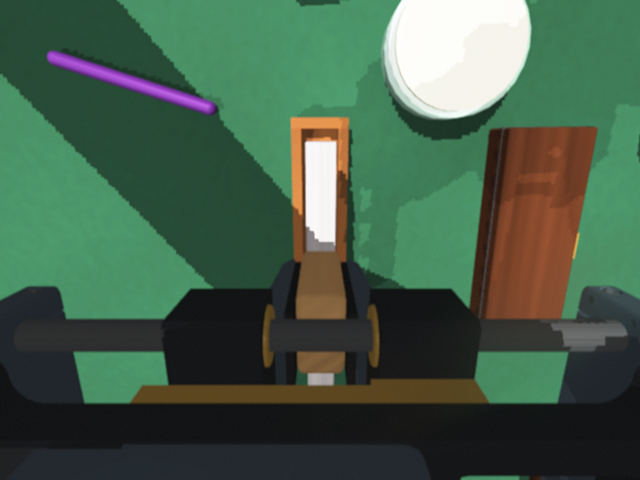

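View pics/s10.png

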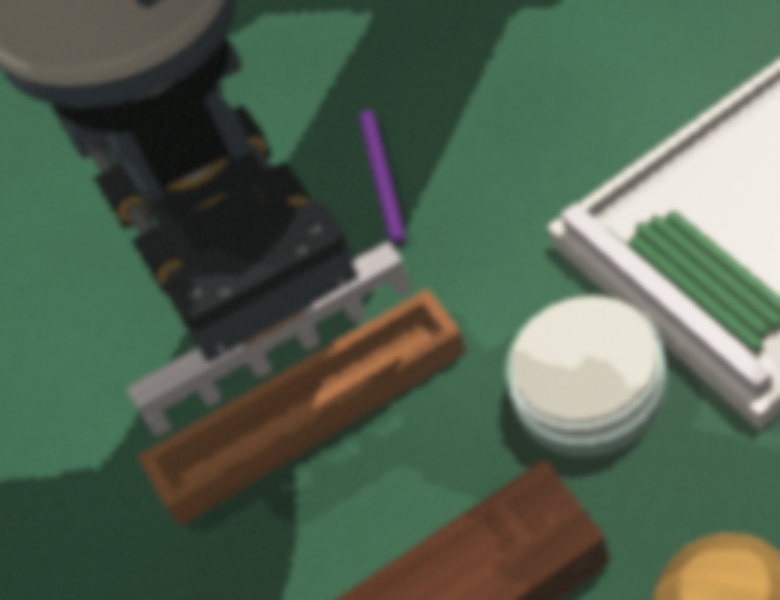

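Run:
```python
from h import *
cal=T("wrist"); p,d=snapshot("wrist"); C=cloud("wrist",d,cal); z=C[...,2]
for yy in (-.21,-.22,-.23,-.24):
    m=(abs(C[...,1]-yy)<.003)&(abs(C[...,0]-.468)<.03)
    b=m&(z>.085)&(z<.102); r=m&(z>.015)&(z<.028)
    f=lambda k:np.round(np.percentile(C[k][:,0],[1,99]),4) if k.any() else 0
    print(yy,"bar",f(b),np.mean(f(b)),"holder",f(r),np.mean(f(r)))
b=(z>.085)&(z<.102)&(abs(C[...,0]-.468)<.03)&(C[...,1]<-.15); print("bar ymax",C[b][:,1].max(),np.median(z[b]))
```

```text
-0.21 bar [0.4635 0.4793] 0.47140000000000004 holder [0.4513 0.4904] 0.47085
-0.22 bar [0.4628 0.4784] 0.4706 holder [0.4509 0.4902] 0.47055
-0.23 bar [0.4628 0.478 ] 0.4704 holder [0.4501 0.4899] 0.47
-0.24 bar [0.4622 0.4777] 0.46995 holder [0.4496 0.4897] 0.46965
bar ymax -0.2062589942551238 0.09526990468610418
```

```bash
python3 -m crank '[[0,0,-8,0,0,0],[0,0,-20,0,0,0],[0,0,-32,0,0,0],[0,0,-43,0,0,0],[0,0,-50,0,0,0],[0,0,-54,0,0,0],[0,0,-56,0,0,0],[0,0,-57,0,0,0],[0,0,-57.4,0,0,0],[0,0,-57.6,0,0,0],[0,0,-57.6,0,0,0]]'
```

```text
t: 33.55
tool_pos: [0.4684, -0.2812, 0.0514]
orientation: [2.271, 2.164, 0.004]
ft_force: [-0.7, 0.8, -1.2]
width: 0.0202
```

```bash
python3 -m crank '[[0,0,-0.3,0,0,0],[0,0,-0.3,0,0,0]]'; python3 -m crank '[[0,0,-0.2,0,0,0],[0,0,-0.2,0,0,0]]'
```

```text
t: 33.8
tool_pos: [0.4684, -0.2812, 0.0512]
orientation: [2.271, 2.164, 0.004]
ft_force: [-1.1, 0.7, 2.5]
width: 0.0197
t: 34.05
tool_pos: [0.4684, -0.2812, 0.0511]
orientation: [2.271, 2.164, 0.004]
ft_force: [-0.5, 0.6, 4.9]
width: 0.0197
```

Standing on the floor. Opening gently, then rising straight up.

```bash
python3 -m crank '[[0,0,0,0,0,0],[0,0,0,0,0,0],[0,0,0,0,0,0],[0,0,0,0,0,0],[0,0,0,0,0,0],[0,0,0,0,0,0]]' 60
python3 -m crank '[[0,0,3,0,0,0],[0,0,10,0,0,0],[0,0,25,0,0,0],[0,0,45,0,0,0],[0,0,70,0,0,0],[0,0,95,0,0,0],[0,0,115,0,0,0],[0,0,130,0,0,0],[0,0,135,0,0,0],[0,0,135,0,0,0]]'
python3 - <<'E'
from h import *
cal=T("wrist")
p,d=snapshot("wrist"); cv2.imwrite("pics/w11.png",p[:,:,::-1])
C=cloud("wrist",d,cal); z=C[...,2]
for lo,hi in ((.015,.025),(.03,.042),(.09,.105)):
    mm=(z>lo)&(z<hi)&(C[...,1]<-.17)&(C[...,1]>-.38)&(C[...,0]>.42)&(C[...,0]<.51); X=C[mm]
    if len(X)>20: print(lo,len(X),X[:,2].mean(),cv2.minAreaRect((X[:,:2]*1000).astype(np.float32)))
p,d=snapshot("top"); cv2.imwrite("pics/t11.png",p[:,:,::-1])
p,d=snapshot("scene"); cv2.imwrite("pics/s11.png",p[:,:,::-1])
E
```

```text
t: 34.8
tool_pos: [0.4684, -0.2812, 0.0511]
orientation: [2.271, 2.164, 0.004]
ft_force: [-0.7, 1.0, -1.1]
width: 0.0551
t: 36.05
tool_pos: [0.4683, -0.2812, 0.1861]
orientation: [2.271, 2.164, 0.004]
ft_force: [0.6, 0.8, -0.5]
width: 0.0548
0.015 3162 0.022601893095026963 ((467.6911926269531, -281.0273132324219), (179.1577606201172, 40.05508804321289), 87.32367706298828)
0.03 1722 0.03758222669623917 ((468.7955322265625, -281.381103515625), (148.68325805664062, 17.209423065185547), 87.46087646484375)
0.09 1156 0.09716987496543084 ((467.94610595703125, -280.9833068847656), (35.727901458740234, 19.907773971557617), 86.51542663574219)
```

View pics/s11.png

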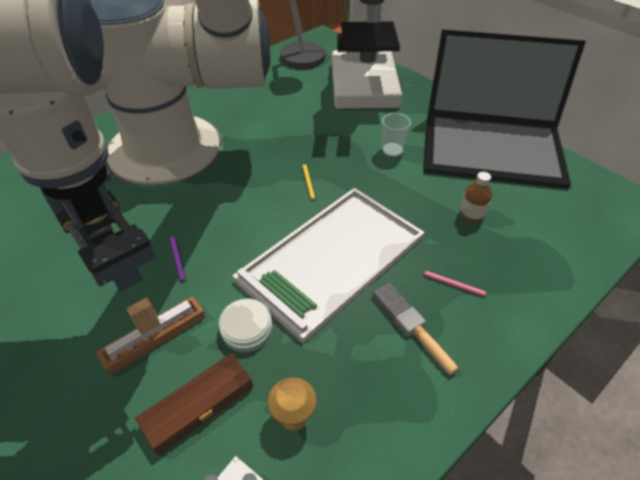

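View pics/t11.png

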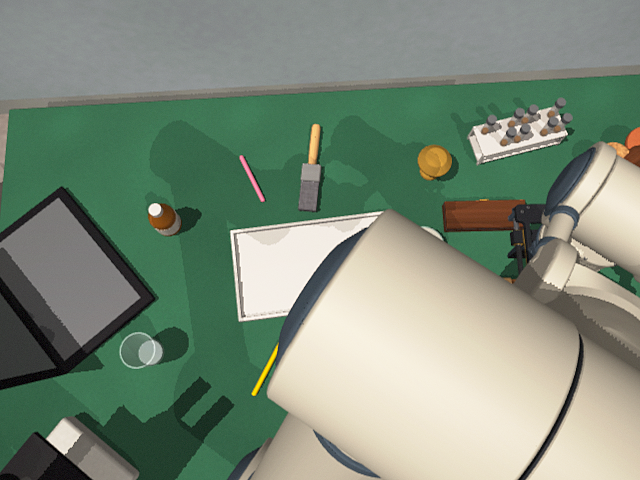

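```bash
python3 -c "
from workcell import env
print(env.finish_job())"
```

```text
the job is handed in; nothing more can be done
None
```

I set the rake's teeth down behind all five rods with about 5 N and drew the rods up to the stop. I then pressed the bundle at about 6–8 N for more than a second and stood the rake back in its holder. I handed the job in shortly after t = 36 s of the 72 s limit; it reports no verdict.

- **Rods:** after the press, the wrist camera showed all five lying flat, parallel to the stop and about 10 mm apart. Their centres run from about -151 to -111 mm in my estimate of the tray's frame, which could be off by up to about 6 mm along y. The last scene picture shows them still in line.
- **Rake:** it stands upright and released. Its grip is about 0.3 mm from the holder's middle, and its height shows it on the holder's floor.
- **Bystanders:** in the last two pictures they look unmoved, and the look-alike rods were left alone. I judged this by eye rather than measuring each one. The arm hid part of the top view.
- **Disagreements:**
    - My camera measure of the tray came out about 10 mm longer than the stated 334 mm, so I steered by the stop's face and the rods instead.
    - Force readings scattered by about 1 N, so I made the contacts in small steps. I saw no reading above about 8 N, but only at the end of each move, so brief peaks in between would not show.

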